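# Set up a glazing stand and hold the box lid over it

### The arm

A 6-joint arm with a two-finger parallel gripper is mounted at the origin on the work surface. World frame = base frame: x ahead of the robot, y to its left, z up, the work surface at z = 0. Lengths are in m, angles in rad, forces in N, time in s.
With the tool pointing down it reaches from about 0.35 to 0.775 m from the base axis. Payload 7.3 kg.
Tool frame: the origin (TCP) lies at the centre of the arm's flange, where the gripper is bolted on; the fingertips stand 178 mm ahead of it and the grasp point (between the pads) lies 159 mm ahead of it; z points along the fingers, y is the line along which they close (so a half turn about z gives the same grasp; the last joint's range is limited). The gripper opens to 92 mm and grips with 3 to 60 N. Pads are 19 mm wide; open, the fingers measure 130 mm over their backs; the gripper's body (75 mm by 190 mm) begins 47 mm behind the grasp point.
Start: joints at [-1.385, 0.342, 1.524, -0, 1.275, -0.146], TCP at [0.171, -0.496, 0.405] pointing down, gripper open.
Joint ranges: [-2.53, 2.53], [-0.77, 2.02], [0.04, 2.7], [-1, 4.14], [0.28, 2.66], [-3.11, 3.11]. Speed limits (rad/s): [2.57, 2.57, 3.14, 3.14, 3.14, 3.14].

### API

Orientations are given as [roll, pitch, yaw] about the fixed x, y, z axes, in that order (R = Rz(yaw) Ry(pitch) Rx(roll)).
In Python, from cell import robot gives the robot as it stands.
- The arm moves only by the tool tcp_steps, called after "Emit:" in YAML: its name, and indented under it one key for each argument. Schema: {"type":"object","properties":{"moves":{"type":"array","items":{"type":"number"},"minItems":6,"maxItems":48},"aperture":{"type":"number"},"grip_n":{"type":"number"},"only":{"type":"string"},"quiet":{"type":"boolean"},"lines":{"type":"string"}},"required":["moves"],"additionalProperties":false}. moves is one flat list of numbers that holds 1 to 8 rows one after another, with no inner brackets; each row has 6 numbers: dx, dy, dz in m, then a rotation vector rx, ry, rz in rad; each row shifts and turns the commanded pose from where the row before left it, along the tool's axes as they then stand; what a row does not reach is not made up. A row lasts 1/12 s, in which the tool goes at most 0.0417 m and 0.125 rad, less where a joint would pass 70% of its speed; a pose out of reach is approached as far as the arm can. aperture is the finger opening in m, set as the call begins (left out keeps the last). The fingers move at their own pace and stop on an object; grip_n is the grip in N (left out, the last holds). Time passes only in rows, so rows that do not move let the fingers close. The tool returns the time, the measured TCP pose, the force, the opening and the grip force at its end. only (a regular expression) keeps the lines of the reply that match it, lines (a string "A,B") keeps lines A to B, and quiet returns only ok. Input that does not fit is refused with a message, and nothing moves.
- robot.observe(): the state, without advancing time (a new reading comes with each control period).
- robot.read_camera(name): name is "scene" or "side" or "wrist"; returns a dict with "image" (480x640x3 uint8, red, green, blue), "fx", "fy", "cx", "cy" (pixels), "pose" (4x4, takes a point from camera to world coordinates). Camera axes: x right, y down, z forward; pixel columns grow to the right and rows downward; lengths in m; the calibration is good to about 2 mm. A picture is of the moment at which its call begins. There is no depth.
- robot.hand_in(): hands the job in; it is judged then, once.
The state is a dict: "time": time; "qpos": joint angles; "qvel": joint speeds; "joint_efforts": joint torques, N m; "tool_pos": TCP position; "tool_rot": TCP orientation; "contact_force": force on the tool from outside, world axes, zero at the start; "torque": the same for the moment, N m; "opening": finger opening in m; "grip_force": force on a finger pad.
Only numpy, scipy, OpenCV 4.12 (cv2) and the standard library are available. Lean on these libraries where they do the work, as an engineer would, in place of code of your own. Each camera call takes 0.05 s, during which the arm holds its last target. There are 200 camera calls.

### The job

First take the small footed clay stand off the sloped rest and seat it foot down, fully home, in the oblong recess of the turntable, and let go of it. Then take the larger of the two oblong lids by its handle, carry it over the row of jars and finish holding it in the air, level, centred over the stand, its long side along the stand's long side, about 10 mm above the stand's top without touching it, so that clay wads can be fitted in between: do not put it down or let go. Leave the jars and everything else where it stands.

Things in the scene. Friction and masses are not known exactly. Their poses are not given: they have to be found in the camera images.
- stand: Loose terracotta stand, 0.12 kg: a foot 64 x 44 mm (x, y), 8 mm thick, with an upright post 40 x 22 mm (x, y) standing 40 mm tall in its middle; 48 mm tall in all. Origin: centre of the foot's underside; z up the post, x the long side. At the start its foot lies flat on the sloped rest, z leaning 20 degrees towards the rest's -x. Pinch the post across its 22 mm.
- stand_top (a point): Centre of the stand's top face, 48 mm along z above the stand's origin; axes as the stand's.
- rest: Fixed grey-painted rest: a 100 x 90 mm board sloping at 20 degrees, its low edge towards the robot (the rest's -x) with a ledge 8 mm high that stops the stand's foot from sliding. Origin on the table under the board's centre, where its surface is 40 mm up; x points horizontally to its high edge, 57 mm up; z up.
- turntable: Fixed turntable (it does not turn): round metal foot and head (180 mm across) with a square plywood bat 150 x 150 mm on top, its surface 70 mm above the table. Origin: on the table under its middle; x along the long side of the recess, z up.
- pocket (a point): Centre of the floor of the oblong recess in the middle of the bat: 68 x 48 mm (turntable x, y), 8 mm deep, dark-lined, its floor 62 mm above the table. The stand's foot fits with 2 mm all round, either way round, and is then flush with the bat.
- lid: The larger loose oblong terracotta lid, 0.25 kg, handle up on the table: a plate 110 x 74 mm (x, y) from 8 to 18 mm above the origin, below it a skirt 90 x 54 mm outside, 6 mm thick, and on top a bar handle 50 x 16 mm (x, y) up to 53 mm above the origin. Origin: centre of the skirt's lower edge, the lid's lowest face; z up, x the long side. Pinch the handle across its 16 mm.
- small_lid: Bystander: a smaller lid of the same form, 68 x 46 mm, to be left alone. Origin: centre of its lowest face.
- board: Fixed wooden ware board 420 x 100 x 18 mm lying between the lids and the turntable, long side (x) pointing away from the robot. Origin: centre of its underside. Four jars stand in a row along its middle, 105 mm apart; their rims are 123 mm above the table.
- jar0: Bystander: loose round open terracotta jar 1 of 4 on the ware board (counted from the robot), 72 mm across, 105 mm tall. Origin: centre of its base.
- jar1: Bystander: loose round open terracotta jar 2 of 4 on the ware board (counted from the robot), 72 mm across, 105 mm tall. Origin: centre of its base.
- jar2: Bystander: loose round open terracotta jar 3 of 4 on the ware board (counted from the robot), 72 mm across, 105 mm tall. Origin: centre of its base.
- jar3: Bystander: loose round open terracotta jar 4 of 4 on the ware board (counted from the robot), 72 mm across, 105 mm tall. Origin: centre of its base.
- mug: Bystander: loose white mug, 76 mm across, 85 mm tall, between the turntable and the far end of the ware board. Origin: centre of its base.
- brush: Bystander: loose brush lying on the table to the right of the turntable.
- kiln_post: Bystander: loose pale round kiln post, 40 mm across, 60 mm tall, at the right near the robot. Origin: centre of its base.

How it is judged:
On the way, in this order (a step that is already met when the one before it is completed fails the run):
1. the stand sits foot down, fully home in the recess, and is released (horizontal distance between stand and pocket below 0.005 m and z of stand in the frame of pocket between -0.004 and 0.003 m and angle between stand's own z axis and vertical below 0.08 rad and angle between the x axis of stand and the x axis of turntable, either way round below 0.12 rad and contact force between stand and the fingers below 0.2 N), for 0.3 s.
2. the lid is carried through the air over the row of jars (height (world z) of lid above 0.125 m and y of lid in the frame of board between -0.07 and 0.07 m and x of lid in the frame of board between -0.25 and 0.25 m), for 0.04 s.
At the end, for the whole second after the job is handed in: Stand foot down in the recess (5 mm of centre, 3 mm of floor, tilt 0.08 rad, yaw 0.12 rad), released; lid held still by the fingers, lowest face 3 to 20 mm above the stand's top, centred to 8 mm, level to 0.12 rad, long sides parallel to 0.15 rad, touching neither stand nor turntable (all of step 1 and z of lid in the frame of stand_top between 0.003 and 0.02 m and horizontal distance between lid and stand_top below 0.008 m and angle between lid's own z axis and vertical below 0.12 rad and angle between the x axis of lid and the x axis of stand, either way round below 0.15 rad and contact force between lid and stand below 0.05 N and contact force between lid and turntable below 0.05 N and contact force between lid and the fingers above 1 N and linear speed of lid below 0.02 m/s); the arm keeps its last pose, push and grip.
It fails at once if a jar is shoved more than 25 mm or tipped (distance of any of jar0, jar1, jar2, jar3 from where it was at the start of the episode above 0.025 m or angle between any of jar0, jar1, jar2, jar3's own z axis and vertical above 0.4 rad).
It fails at once if the small lid, mug, brush or kiln post is shoved more than 30 mm (distance of any of small_lid, mug, brush, kiln_post from where it was at the start of the episode above 0.03 m).
It fails at once if the lid bears on the stand or the turntable (contact force between lid and stand above 2 N or contact force between lid and turntable above 2 N).
It also fails if it takes over 69 s, if anything falls off the work surface, if the arm or the gripper's body presses on something with over 40 N, if the wrist force passes 120 N, or if a joint passes its speed limit or range.

## Working session

There is one attempt and no reset: what is moved stays moved. The work goes in short steps, Python scripts to look and compute and a tool call to move; the robot and the scene stay as the last step left them, time stands still between calls to the robot, and variables do not carry over. Pictures are saved under pics/ and viewed, at most 10 in all, crops included, and the job is handed in when it is done.

```bash
ls; mkdir -p pics
```

Run:
```python
from cell import robot
import cv2,numpy as np
np.set_printoptions(precision=4,suppress=True)
for n in ["scene","side","wrist"]:
    c=robot.read_camera(n); cv2.imwrite(f"pics/{n}0.png",c["image"][:,:,::-1]); print(n,c["fx"],c["fy"],c["cx"],c["cy"]);print(np.array(c["pose"]))
print(robot.observe())
```

```text
cell.py
pics
scene 600.6327064074965 600.6327064074965 313.8365650417347 242.21024849305945
[[ 0.3365  0.8209 -0.4615  1.1695]
 [ 0.9416 -0.2969  0.1585 -0.2215]
 [-0.0069 -0.4879 -0.8729  1.2698]
 [ 0.      0.      0.      1.    ]]
side 451.2369111369471 451.2369111369471 319.9191304335744 237.76701035748758
[[-0.996  -0.0573  0.0685  0.4414]
 [-0.0885  0.7374 -0.6697  0.6265]
 [-0.0121 -0.673  -0.7395  0.8023]
 [ 0.      0.      0.      1.    ]]
wrist 420.52086088080245 420.52086088080245 321.4543334747324 236.25534663267658
[[ 0.3267 -0.9037 -0.2768  0.246 ]
 [-0.9451 -0.3132 -0.093  -0.4699]
 [-0.0027  0.292  -0.9564  0.3841]
 [ 0.      0.      0.      1.    ]]
{'time': 0.15, 'qpos': array([-1.385 ,  0.3426,  1.5248, -0.    ,  1.2754, -0.146 ]), 'qvel': array([ 0.0001, -0.0011, -0.0033, -0.0008,  0.0016, -0.0001]), 'joint_efforts': array([  0.0021, -43.1468, -24.4354,   0.0717,   0.0538,  -0.0001]), 'tool_pos': array([ 0.171 , -0.4963,  0.4042]), 'tool_rot': array([-3.1404, -0.0002,  0.3318]), 'contact_force': array([ 0.598 , -0.0123,  0.8115]), 'torque': array([ 0.0486,  0.0089, -0.0021]), 'grip_force': 0.0, 'opening': 0.09194970844619613}
```
View pics/scene0.png

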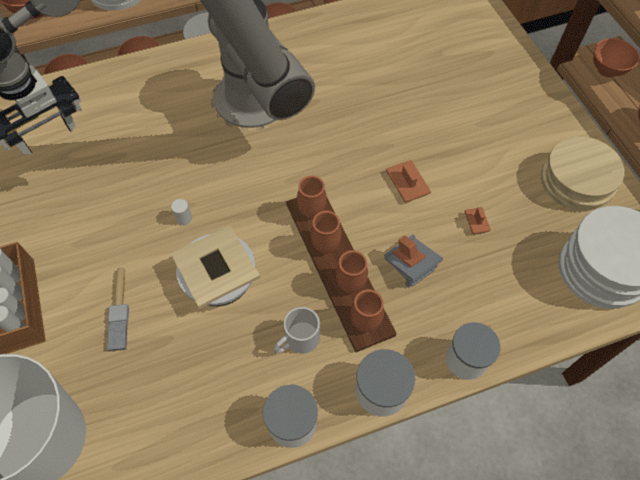

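View pics/side0.png

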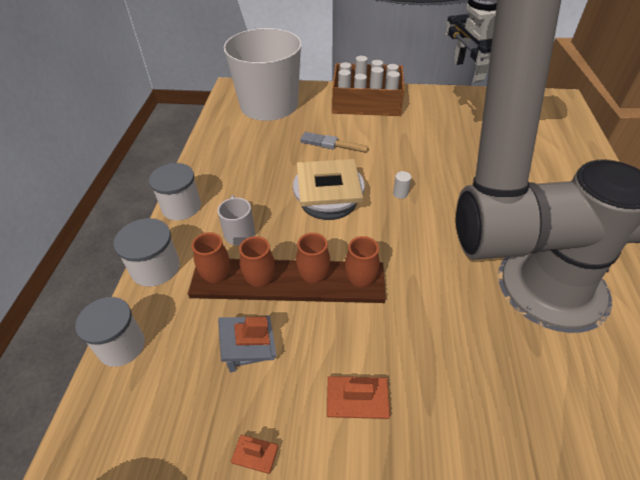

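The scene view shows the lid at (408,180), the stand on its rest at (408,250), the small lid at (478,220), the recess at (215,263) and the jars running from (312,190) to (368,308). The side view shows the lid at (358,395), the stand at (252,332) and the recess at (328,181).

Create h.py:
```python
from cell import robot
import cv2,numpy as np
np.set_printoptions(precision=4,suppress=True)
def cam(n,save=None):
    c=robot.read_camera(n); c["pose"]=np.array(c["pose"])
    if save: cv2.imwrite(f"pics/{save}.png",c["image"][:,:,::-1])
    return c
def rays(c,uv):
    uv=np.atleast_2d(uv).astype(float)
    d=np.c_[(uv[:,0]-c["cx"])/c["fx"],(uv[:,1]-c["cy"])/c["fy"],np.ones(len(uv))]
    return c["pose"][:3,3],d@c["pose"][:3,:3].T
def onz(c,uv,z):
    o,d=rays(c,uv); return o+d*((z-o[2])/d[:,2])[:,None]
def onplane(c,uv,p,n):
    o,d=rays(c,uv); return o+d*(((p-o)@n)/(d@n))[:,None]
def tri(c1,u1,c2,u2):
    A=np.zeros((3,3));b=np.zeros(3);L=[]
    for c,u in((c1,u1),(c2,u2)):
        o,d=rays(c,u);d=d[0]/np.linalg.norm(d[0]);P=np.eye(3)-np.outer(d,d);A+=P;b+=P@o;L.append((o,P))
    x=np.linalg.solve(A,b);return x,[np.linalg.norm(P@(x-o)) for o,P in L]
def proj(c,p):
    p=np.atleast_2d(p);q=(p-c["pose"][:3,3])@c["pose"][:3,:3]
    return np.c_[q[:,0]/q[:,2]*c["fx"]+c["cx"],q[:,1]/q[:,2]*c["fy"]+c["cy"]]
def terra(im):
    h=cv2.cvtColor(im,cv2.COLOR_RGB2HSV);return cv2.inRange(h,(0,120,60),(11,255,255))
def dark(im): return cv2.inRange(im.max(2),0,55)
def blobs(m,amin=60):
    return [c for c in cv2.findContours(m,cv2.RETR_EXTERNAL,cv2.CHAIN_APPROX_NONE)[0] if cv2.contourArea(c)>amin]
def rect_pose(P):  # min-area rectangle of points xy (m)
    (x,y),(w,h),a=cv2.minAreaRect((np.array(P)[:,:2]*1000).astype(np.float32))
    if w<h: w,h,a=h,w,a+90
    return x/1000,y/1000,w,h,((a+90)%180)-90
```

Run:
```python
from h import *
for n in["scene","side"]:
    c=cam(n)
    for nm,m,z in(("terra",terra(c["image"]),.018),("dark",dark(c["image"]),.07)):
        for b in blobs(m):
            M=cv2.moments(b);u=(M["m10"]/M["m00"],M["m01"]/M["m00"])
            p=onz(c,u,z)[0]
            if 0.1<p[0]<.9 and abs(p[1])<.55: print(n,nm,np.round(u,1),cv2.contourArea(b),p, np.round(rect_pose(onz(c,b[:,0],z)),3))
```

```text
scene terra [408.3 251.6] 466.5 [0.6077 0.2071 0.018 ] [ 0.605  0.205 72.653 55.434 18.599]
scene terra [477.1 220.2] 392.0 [0.5851 0.3998 0.018 ] [ 0.584  0.4   68.668 44.612 -9.167]
scene terra [343.  265.3] 5698.5 [0.5892 0.0491 0.018 ] [  0.556   0.045 468.248 114.334   3.206]
scene terra [407.9 180.7] 950.5 [0.4209 0.2895 0.018 ] [  0.42    0.29  109.04   72.655   2.645]
scene dark [214.8 264.4] 410.0 [ 0.5134 -0.2319  0.07  ] [ 0.513 -0.232 58.296 42.843 10.231]
scene dark [290.3  97.9] 1092.0 [0.1025 0.0849 0.07  ] [  0.101   0.086 147.161  90.831 -43.936]
side terra [254.4 453.6] 1167.5 [0.5788 0.4014 0.018 ] [ 0.579  0.401 68.268 46.457 -9.336]
side terra [357.7 397.1] 2433.0 [0.4133 0.2923 0.018 ] [  0.414   0.291 109.185  74.957   3.268]
side terra [252.2 331.5] 783.0 [0.6257 0.1766 0.018 ] [ 0.626  0.174 71.71  61.072  4.689]
side terra [287.6 271. ] 9918.0 [0.5763 0.0205 0.018 ] [  0.588   0.001 441.051 192.199   2.882]
side dark [468.6 222.4] 1197.0 [ 0.1795 -0.1093  0.07  ] [  0.179  -0.116 202.618  55.061  83.631]
side dark [328.2 180.4] 191.0 [ 0.5059 -0.2298  0.07  ] [ 0.506 -0.23  62.332 33.091  9.525]
```

Emit:
tcp_steps:
  moves: [0.037,-0.0126,0,0,0,0,0.037,-0.0126,0,0,0,0,0.037,-0.0126,0,0,0,0,0.037,-0.0126,0,0,0,0,0.037,-0.0126,0,0,0,0,0.037,-0.0126,0,0,0,0,0.037,-0.0126,0,0,0,0,0.037,-0.0126,0,0,0,0]

```text
time: 0.92
tool_pos: [0.4193, -0.3031, 0.4048]
tool_rot: [3.141, -0.0, 0.332]
contact_force: [0.3, -0.1, 0.7]
opening: 0.0916
grip_force: 0.0
```

Emit:
tcp_steps:
  moves: [0.037,-0.0126,0,0,0,0,0.037,-0.0126,0,0,0,0,0.037,-0.0126,0,0,0,0,0,0,0,0,0,0.08,0,0,0,0,0,0.08,0,0,0,0,0,0,0,0,0,0,0,0]

```text
time: 1.5
tool_pos: [0.5107, -0.2327, 0.4045]
tool_rot: [-3.141, 0.0, 0.174]
contact_force: [0.4, 0.1, 0.2]
opening: 0.0918
grip_force: 0.0
```

Run:
```python
from h import *
c=cam("wrist","w1");o=robot.observe();print(o["qvel"],o["tool_pos"],o["tool_rot"])
print(c["pose"])
np.save("w1.npy",c,allow_pickle=True)
```

```text
[-0.0092 -0.0054  0.0012 -0.0004  0.0029  0.0038] [ 0.5105 -0.2329  0.4046] [-3.1414  0.0003  0.1739]
[[ 0.1745 -0.9415 -0.2885  0.5888]
 [-0.9847 -0.1672 -0.0497 -0.2184]
 [-0.0015  0.2927 -0.9562  0.3845]
 [ 0.      0.      0.      1.    ]]
```

View pics/w1.png

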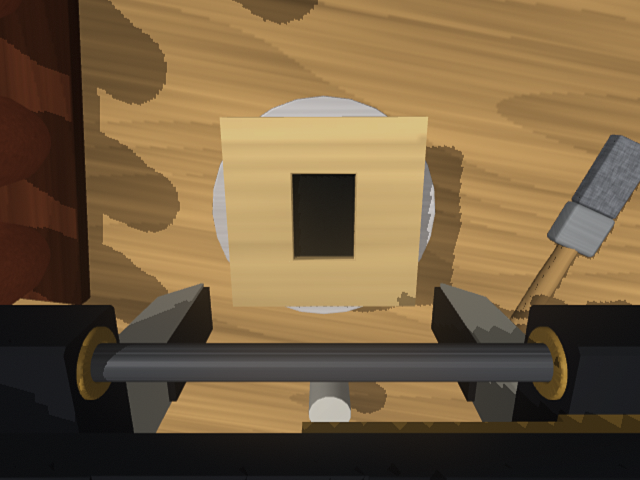

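The recess shows upright with corners near (292,174), (355,174), (353,258) and (294,259). Its long side runs along tool x. The kiln post is at (330,410) and the brush is at the right.

Add to h.py:
```python
def quad(cnt):
    hull=cv2.convexHull(cnt)
    for e in np.arange(.02,.2,.005):
        a=cv2.approxPolyDP(hull,e*cv2.arcLength(hull,True),True)
        if len(a)<=4: break
    return a[:,0].astype(float)
def fitquad(cnt):
    # refine quad edges by line fits on contour points
    q=quad(cnt);P=cnt[:,0].astype(float);n=len(q);L=[]
    for i in range(n):
        a,b=q[i],q[(i+1)%n];d=b-a;l=np.linalg.norm(d);d/=l
        t=(P-a)@d;s=abs((P-a)@[-d[1],d[0]]);k=(t>.12*l)&(t<.88*l)&(s<3)
        vx,vy,x,y=cv2.fitLine(P[k].astype(np.float32),cv2.DIST_HUBER,0,.01,.01).ravel();L.append(np.cross([x,y,1],[x+vx,y+vy,1]))
    r=[]
    for i in range(n):
        v=np.cross(L[i-1],L[i]);r.append(v[:2]/v[2])
    return np.array(r)
def pocketq(c,near):
    g=c["image"].max(2);m=cv2.inRange(g,0,110)
    b=[x for x in blobs(m,1000) if cv2.pointPolygonTest(x,near,False)>0][0]
    M=b.reshape(-1,2).mean(0)
    b=b.astype(np.float32);q=fitquad(b.astype(np.int32));cc=q.mean(0)
    return q+.5*np.sign(q-cc)*1  # boundary lies half a pixel outside mask pixels
```

Run:
```python
from h import *
c=np.load("w1.npy",allow_pickle=True).item()
q=pocketq(c,(323,216));print(q)
for z in(.062,.07):
    P=onz(c,q,z);print(P,P.mean(0),[np.linalg.norm(P[i]-P[i-1])for i in range(4)])
    print(rect_pose(P))
c=cam("scene");b=[x for x in blobs(cv2.inRange(c["image"].max(2),0,90),100) if cv2.pointPolygonTest(x,(215,264),False)>0][0]
print(rect_pose(onz(c,b[:,0],.07)))
```

```text
[[355.006  173.5   ]
 [353.1487 256.5   ]
 [292.5    256.5   ]
 [292.5    173.5   ]]
[[ 0.5456 -0.2517  0.062 ]
 [ 0.4791 -0.2636  0.062 ]
 [ 0.4705 -0.215   0.062 ]
 [ 0.5372 -0.2045  0.062 ]] [ 0.5081 -0.2337  0.062 ] [np.float64(0.04793535258378404), np.float64(0.06755599545072313), np.float64(0.049363384786768424), np.float64(0.06758532910140493)]
(0.5080524597167969, -0.23334849548339845, 67.57086944580078, 49.36338806152344, 10.077707290649414)
[[ 0.5467 -0.2509  0.07  ]
 [ 0.4818 -0.2624  0.07  ]
 [ 0.4734 -0.215   0.07  ]
 [ 0.5385 -0.2049  0.07  ]] [ 0.5101 -0.2333  0.07  ] [np.float64(0.04674611671735658), np.float64(0.06587998790197741), np.float64(0.048138720639903584), np.float64(0.06590859380940495)]
(0.5100566711425781, -0.2329779357910156, 65.89449310302734, 48.13872528076172, 10.077709197998047)
(0.513353271484375, -0.2317611083984375, 61.76390838623047, 45.0181999206543, 10.250007629394531)
```

Emit:
tcp_steps:
  moves: [0.012,-0.038,0,0,0,0,0.012,-0.038,0,0,0,0,0,0,0,0,0,0,0,0,0,0,0,0]

```text
time: 1.93
tool_pos: [0.5213, -0.1525, 0.4051]
tool_rot: [3.141, -0.0, 0.175]
contact_force: [-0.2, 0.1, -0.7]
opening: 0.0919
grip_force: 0.0
```

Run:
```python
from h import *
c=cam("wrist");d=np.load("w1.npy",allow_pickle=True).item()
uv=proj(c,[[.51,-.232,.07]])[0];q=pocketq(c,tuple(uv));p=pocketq(d,(323,216))
for a in p:
    k=q[np.argmin(np.linalg.norm(q-(a-np.array([323,216])+uv),axis=1))];print(*tri(d,a,c,k))
print(rect_pose(onz(c,q,.07)))
```

```text
[ 0.5455 -0.2516  0.0625] [np.float64(0.0002109496503885082), np.float64(0.00021094965038856697)]
[ 0.4796 -0.2635  0.0623] [np.float64(0.0003871883172513212), np.float64(0.00038718831725138327)]
[ 0.4741 -0.2151  0.0701] [np.float64(0.0006347335340041484), np.float64(0.0006347335340040913)]
[ 0.5377 -0.2047  0.0658] [np.float64(0.00010973126346343588), np.float64(0.00010973126346353422)]
(0.5106577758789063, -0.23216523742675782, 64.69945526123047, 46.12300491333008, 10.139047622680664)
```

Emit:
tcp_steps:
  moves: [0.012,-0.0385,0,0,0,0,0.012,-0.0385,0,0,0,0,0.012,-0.0385,0,0,0,0,0.012,-0.0385,0,0,0,0,0.012,-0.0385,0,0,0,0,0.012,-0.0385,0,0,0,0,0.012,-0.0385,0,0,0,0,0.012,-0.0385,0,0,0,0]

```text
time: 2.65
tool_pos: [0.5639, 0.1664, 0.4048]
tool_rot: [3.141, -0.0, 0.17]
contact_force: [0.5, -0.5, 1.1]
opening: 0.0916
grip_force: 0.0
```

Emit:
tcp_steps:
  moves: [0,0,0,0,0,0,0,0,0,0,0,0]

```text
time: 2.82
tool_pos: [0.5637, 0.1667, 0.4043]
tool_rot: [3.141, 0.0, 0.174]
contact_force: [-0.2, -0.5, 0.4]
opening: 0.0918
grip_force: 0.0
```

Run:
```python
from h import *
c=cam("wrist","w2");np.save("w2.npy",c,allow_pickle=True);print(robot.observe()["qvel"])
cv2.imwrite("pics/w2.png",cv2.resize(c["image"][60:330,120:520,::-1],None,fx=2,fy=2))
```

```text
[-0.0352 -0.0131  0.0129 -0.001  -0.0011  0.0025]
```

View pics/w2.png

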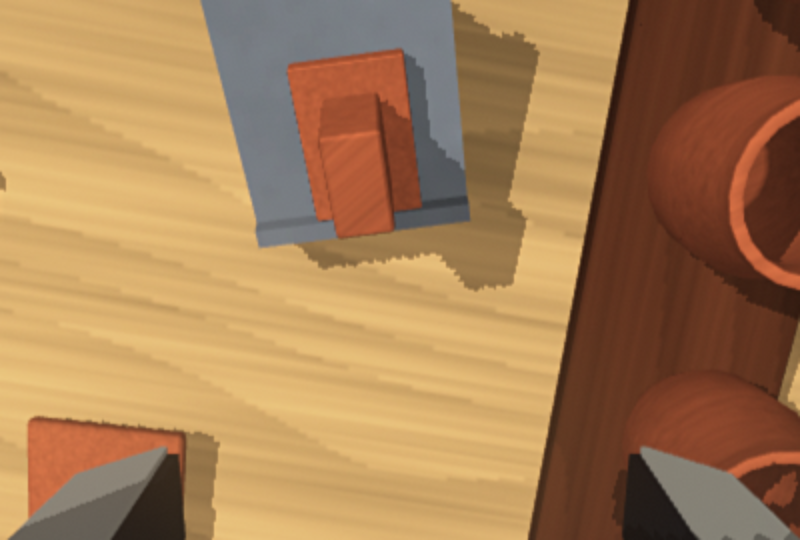

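The crop (scale 2, offset (120,60)) shows the post top with corners at full-image pixels (280,129), (310,125), (318,176) and (290,178.5). The foot's back corners are at (264,93) and (321,84.5). The jars are well clear, to the right.

Emit:
tcp_steps:
  moves: [0.025,-0.02,0,0,0,0,0.025,-0.02,0,0,0,0,0,0,0,0,0,0,0,0,0,0,0,0,0,0,0,0,0,0]

```text
time: 3.28
tool_pos: [0.606, 0.2119, 0.4044]
tool_rot: [3.141, 0.001, 0.17]
contact_force: [0.2, 0.1, 0.5]
opening: 0.092
grip_force: 0.0
```

Run:
```python
from h import *
c=cam("wrist");np.save("w3.npy",c,allow_pickle=True);print(robot.observe()["qvel"])
cv2.imwrite("pics/w3.png",cv2.resize(c["image"][80:305,200:500,::-1],None,fx=2.6,fy=2.6,interpolation=cv2.INTER_CUBIC))
```

```text
[ 0.0065 -0.0119  0.0024  0.002  -0.0007  0.0048]
```

View pics/w3.png

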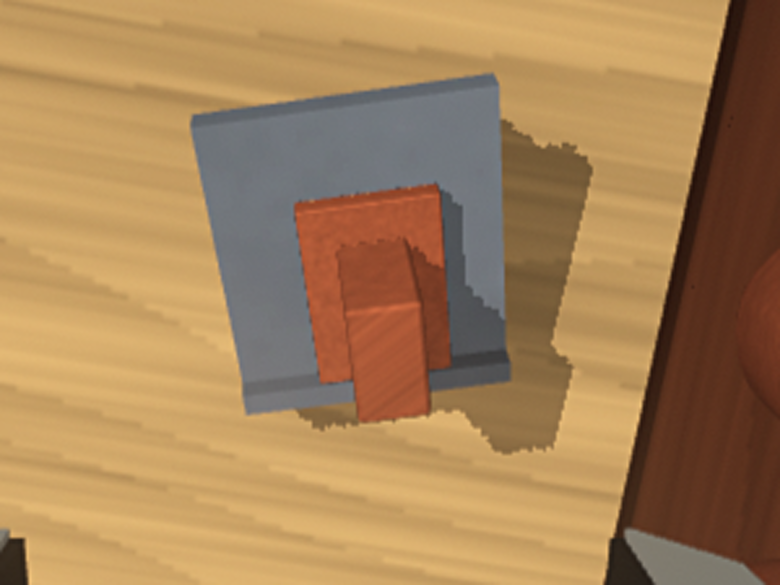

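The crop (scale 2.6, offset (200,80)) shows the post top at (346,311), (421,302), (430,413) and (358,421), and the foot top at (296,207), (439,189), (451,369) and (320,382).

Run:
```python
from h import *
a=np.load("w2.npy",allow_pickle=True).item();b=np.load("w3.npy",allow_pickle=True).item()
A=np.array([(320,138),(380,130),(396,232),(340,237),(288,66),(403,49),(421,208),(318,220)])/2+[120,60]
B=np.array([(346,311),(421,302),(430,413),(358,421),(296,207),(439,189),(451,369),(320,382)])/2.6+[200,80]
X=[]
for u,v in zip(A,B):
    x,e=tri(a,u,b,v);X.append(x);print(x,np.round(e[0],4))
X=np.array(X);T=X[:4].mean(0);F=X[4:].mean(0)
print("top",T,"foot",F,"len",np.linalg.norm(T-F),(T-F)/np.linalg.norm(T-F))
# plane-based yaw/size with known tilt, iterate yaw
for P in(X[:4],X[4:]):
    print("x",(P[0]+P[1]-P[2]-P[3])/2,"y",(P[0]+P[3]-P[1]-P[2])/2)
yaw=.26
for it in range(3):
    n=np.array([-np.sin(.349)*np.cos(yaw),-np.sin(.349)*np.sin(yaw),np.cos(.349)])
    ys=[]
    for c,U in((a,A),(b,B)):
        for k,p in((0,T),(4,F)):
            P=onplane(c,U[k:k+4],p,n);xd=(P[0]+P[1]-P[2]-P[3])/2;yd=(P[0]+P[3]-P[1]-P[2])/2
            ys.append((np.arctan2(xd[1],xd[0]),np.arctan2(-yd[0],yd[1])));
            if it==2:print(P.mean(0),np.linalg.norm(xd),np.linalg.norm(yd),ys[-1])
    yaw=np.mean(ys)
print(yaw)
B=np.array([(192,118),(495,76)])/2.6+[200,80];P=onz(b,B,.0535);print("rest back edge",P,np.linalg.norm(P[0]-P[1]),np.arctan2(P[1,0]-P[0,0],P[0,1]-P[1,1]))
```

```text
[0.6229 0.2068 0.0864] 0.0001
[0.6291 0.1869 0.0876] 0.0001
[0.593  0.1752 0.0699] 0.0001
[0.5872 0.1959 0.0701] 0.0005
[0.6446 0.2252 0.0525] 0.0001
[0.6576 0.1841 0.0557] 0.0002
[0.5994 0.1662 0.037 ] 0.0001
[0.5863 0.2075 0.0315] 0.0001
top [0.6081 0.1912 0.0785] foot [0.622  0.1958 0.0442] len 0.03731670798065278 [-0.3728 -0.1224  0.9198]
x [0.0359 0.0113 0.0169] y [-0.006   0.0203 -0.0005]
x [0.0582 0.0178 0.0198] y [-0.0131  0.0412 -0.0044]
[0.6083 0.1911 0.0786] 0.03959474409515841 0.02091253765984769 (np.float64(0.315981708513526), np.float64(0.28329850372139503))
[0.622  0.1955 0.0442] 0.06489284874591977 0.04309229396533134 (np.float64(0.2959203173293901), np.float64(0.30201438998814206))
[0.608  0.1913 0.0785] 0.03916961118604292 0.021334019975823282 (np.float64(0.29593358736763253), np.float64(0.289118315711007))
[0.6218 0.1956 0.0441] 0.06535012181644557 0.04329226559406449 (np.float64(0.29907807778275985), np.float64(0.28271326219108345))
0.29550727032561697
rest back edge [[0.665  0.2594 0.0535]
 [0.6916 0.1745 0.0535]] 0.08892258801644078 0.3034316174138438
```

Emit:
tcp_steps:
  moves: [0,0,0,0,0,-0.125,-0.0203,0.0052,0.0285,0,0,0,-0.0203,0.0052,0.0285,0,0,0,-0.0203,0.0052,0.0285,0,0,0,-0.0203,0.0052,0.0285,0,0,0,0,0,0,0,0.1163,0,0,0,0,0,0.1163,0,0,0,0,0,0.1163,0]
  aperture: 0.06

```text
time: 4.0
tool_pos: [0.5336, 0.1688, 0.2912]
tool_rot: [3.14, -0.354, 0.295]
contact_force: [-0.7, 1.1, -0.4]
opening: 0.0604
grip_force: 0.0
```

Emit:
tcp_steps:
  moves: [0,0,0,0,0,0,0,0,0,0,0,0]

```text
time: 4.17
tool_pos: [0.5334, 0.1693, 0.2913]
tool_rot: [3.141, -0.346, 0.296]
contact_force: [-0.4, -0.4, -0.2]
opening: 0.0602
grip_force: 0.0
```

Create gt.py:
```python
from h import *
from scipy.spatial.transform import Rotation as R
def go(G,n,yaw):
    """offset from measured pose to grasp G with tool z=-n, in the tool's own axes"""
    o=robot.observe();Rt=R.from_euler("xyz",o["tool_rot"]).as_matrix();n=np.array(n)/np.linalg.norm(n)
    x=np.array([np.cos(yaw),np.sin(yaw),0]);x-=n*(x@n);x/=np.linalg.norm(x);D=np.c_[x,np.cross(-n,x),-n]
    print("shift",Rt.T@(np.array(G)+.159*n-o["tool_pos"]),"rotvec",R.from_matrix(Rt.T@D).as_rotvec(),"pos",o["tool_pos"],"grasp pt",o["tool_pos"]+Rt[:,2]*.159)
```

Run:
```python
from gt import *
go([.6127,.1924,.0653],[-.327,-.0997,.94],.296)
c=cam("side");s=cam("scene")
```

```text
shift [0.0006 0.001  0.0816] rotvec [ 0.0003  0.0032 -0.0004] pos [0.5334 0.1693 0.2913] grasp pt [0.585  0.185  0.1417]
```

Emit:
tcp_steps:
  moves: [0,0.001,0.0205,0,0,0,0,0,0.0205,0,0,0,0,0,0.0205,0,0,0,0,0,0.0201,0,0,0,0,0,0,0,0,0]

```text
time: 4.68
tool_pos: [0.561, 0.1775, 0.2104]
tool_rot: [-3.141, -0.341, 0.297]
contact_force: [-0.6, -0.2, 0.4]
opening: 0.0603
grip_force: 0.0
```

Emit:
tcp_steps:
  moves: [0,0,0,0,0,0,0,0,0,0,0,0,0,0,0,0,0,0,0,0,0,0,0,0,0,0,0,0,0,0,0,0,0,0,0,0]
  aperture: 0.01
  grip_n: 20

```text
time: 5.18
tool_pos: [0.5611, 0.1776, 0.2148]
tool_rot: [3.141, -0.35, 0.297]
contact_force: [-0.5, 0.4, 0.2]
opening: 0.0246
grip_force: 0.0
```

Run:
```python
from h import *
cam("side","s2")
c=cam("wrist","w4")
```

```text
(no output)
```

View pics/w4.png

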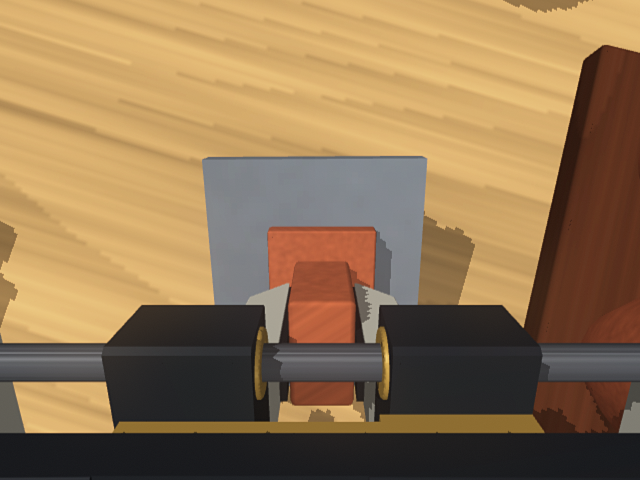

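The post (290–355, 262–405) stands squarely between the fingers, which have not quite closed yet (24.6 mm). I'll finish closing, then lift along the board's normal.

Emit:
tcp_steps:
  moves: [0,0,0,0,0,0,0,0,0,0,0,0,0,0,0,0,0,0]
  aperture: 0.01
  grip_n: 25

```text
time: 5.53
tool_pos: [0.5611, 0.1776, 0.2147]
tool_rot: [3.141, -0.35, 0.297]
contact_force: [-2.9, -1.3, 6.1]
opening: 0.0219
grip_force: 25.0
```

Emit:
tcp_steps:
  moves: [0,0,-0.01,0,0,0,0,0,-0.02,0,0,0,0,0,-0.03,0,0,0,0,0,-0.03,0,0,0,0,0,-0.03,0,0,0,0,0,-0.03,0,0,0,0,0,0,0,0,0]

```text
time: 6.12
tool_pos: [0.5115, 0.1626, 0.3608]
tool_rot: [3.14, -0.357, 0.297]
contact_force: [1.6, 0.8, -0.7]
opening: 0.0222
grip_force: 25.0
```

Run:
```python
from gt import *
# target: above pocket: stand origin 60 mm above floor, grasp 34 mm up the post
go([.509,-.2333,.062+.034+.06],[0,0,1],.175)
```

```text
shift [-0.127   0.3778  0.002 ] rotvec [-0.0205 -0.3571  0.1209] pos [0.5115 0.1626 0.3608] grasp pt [0.5648 0.1787 0.2119]
```

Emit:
tcp_steps:
  moves: [0,0,0,0,-0.119,0,0,0,0,0,-0.119,0,0,0,0,0,-0.117,0,0,0,0,0,0,0.121,-0.0071,0.039,0,0,0,0,-0.0071,0.039,0,0,0,0,-0.0071,0.039,0,0,0,0,-0.0071,0.039,0,0,0,0]

```text
time: 6.78
tool_pos: [0.5108, 0.0028, 0.3546]
tool_rot: [3.141, 0.007, 0.177]
contact_force: [1.8, 0.8, -1.0]
opening: 0.022
grip_force: 25.0
```

Emit:
tcp_steps:
  moves: [-0.0071,0.039,0,0,0,0,-0.0071,0.039,0,0,0,0,-0.0071,0.039,0,0,0,0,-0.0071,0.039,0,0,0,0,-0.0071,0.039,0,0,0,0,-0.0071,0.039,0,0,0,0,0,0,0,0,0,0,0,0,0,0,0,0]

```text
time: 7.45
tool_pos: [0.5098, -0.2357, 0.3546]
tool_rot: [-3.141, 0.007, 0.172]
contact_force: [0.1, 0.4, -1.4]
opening: 0.0216
grip_force: 25.0
```

Run:
```python
from gt import *
go([.509,-.2333,.062+.034+.06],[0,0,1],.175)
c=cam("wrist","w5");np.save("w5.npy",c,allow_pickle=True)
s=cam("side","s5")
v=np.hstack([cv2.resize(c["image"][120:420,160:480],(427,400)),cv2.resize(s["image"][100:240,270:400],(371,400),interpolation=cv2.INTER_CUBIC)])
cv2.imwrite("pics/v5.png",v[:,:,::-1])
```

```text
shift [-0.0001 -0.0025  0.0396] rotvec [-0.0004  0.0074 -0.0031] pos [ 0.5098 -0.2357  0.3546] grasp pt [ 0.5086 -0.2359  0.1956]
```

View pics/v5.png

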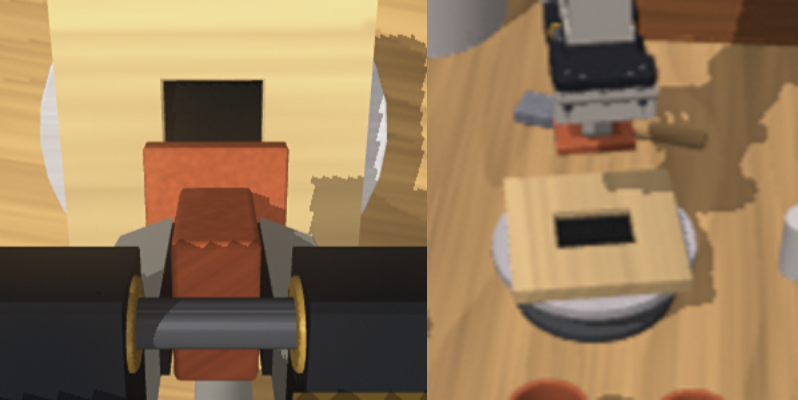

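The wrist crop (scale 1.334, offset (160,120)) shows the foot's lower front edge from (145,143) to (287,143), its top edge at row 149 and the recess's far corners at (162,80) and (264,80). The stand is held squarely.

Run:
```python
from gt import *
c=np.load("w5.npy",allow_pickle=True).item();im=c["image"];o=robot.observe();Rt=R.from_euler("xyz",o["tool_rot"]).as_matrix()
G=o["tool_pos"]+Rt[:,2]*.159
def col(x,r0,r1): return [tuple(int(q) for q in im[r,x]) for r in range(r0,r1)]
# edges sub-pixel by gradient
def edge(vals): 
    d=np.diff(np.array(vals,float));k=np.argmax(abs(d));return k+.5,d[k]
cols=range(290,350,6)
pf=[170+edge(im[170:192,x].astype(float).sum(1))[0] for x in cols]
ft=[edge(im[215:240,x,2].astype(float))[0]+215 for x in list(range(275,286,3))+list(range(360,372,3))]
rows=[(r,270-30+edge(im[r,240:300].astype(float).sum(1))[0],330+edge(im[r,330:385].astype(float).sum(1))[0]) for r in (190,200,210)]
fr=[(r,255+edge(im[r,255:285,2].astype(float))[0],360+edge(im[r,360:385,2].astype(float))[0]) for r in (245,255,262)]
print(pf,ft,rows,fr)
loc=lambda P:(P-G)@Rt
pe=loc(onz(c,[[320,np.median(pf)]],.07));print("pocket far edge",pe)
for r,l,q in rows: print("pocket sides",loc(onz(c,[[l,r],[q,r]],.07))[:,1])
print("foot bottom edge at z.162",loc(onz(c,[[320,np.median(ft)]],G[2]-.034)))
for r,l,q in fr: print("foot sides",loc(onz(c,[[l,r],[q,r]],G[2]-.026))[:,1])
```

```text
[np.float64(180.5), np.float64(179.5), np.float64(179.5), np.float64(179.5), np.float64(179.5), np.float64(179.5), np.float64(179.5), np.float64(179.5), np.float64(179.5), np.float64(179.5)] [np.float64(225.5), np.float64(225.5), np.float64(225.5), np.float64(230.5), np.float64(225.5), np.float64(225.5), np.float64(225.5), np.float64(225.5)] [(190, np.float64(282.5), np.float64(356.5)), (200, np.float64(282.5), np.float64(356.5)), (210, np.float64(282.5), np.float64(355.5))] [(245, np.float64(267.5), np.float64(375.5)), (255, np.float64(267.5), np.float64(375.5)), (262, np.float64(267.5), np.float64(374.5))]
pocket far edge [[0.0353 0.001  0.1257]]
pocket sides [-0.0229  0.0241]
pocket sides [-0.0231  0.0243]
pocket sides [-0.0233  0.0238]
foot bottom edge at z.162 [[0.0307 0.0013 0.0338]]
foot sides [-0.0203  0.0242]
foot sides [-0.0205  0.0243]
foot sides [-0.0206  0.024 ]
```

Emit:
tcp_steps:
  moves: [0.0026,-0.0013,0,0,0,0,0,0,0.028,0,0,0,0,0,0.028,0,0,0,0,0,0.026,0,0,0,0,0,0,0,0,0,0,0,0,0,0,0,0,0,0,0,0,0]

```text
time: 8.13
tool_pos: [0.513, -0.2316, 0.2752]
tool_rot: [3.139, 0.004, 0.177]
contact_force: [1.4, 0.8, -1.5]
opening: 0.022
grip_force: 25.0
```

Run:
```python
from gt import *
go([.509,-.2333,.062+.034],[0,0,1],.175)
c=cam("wrist");s=cam("side");w=cam("scene")
v=np.hstack([cv2.resize(c["image"][140:290,220:420],(400,300)),cv2.resize(s["image"][140:215,285:385],(400,300),interpolation=cv2.INTER_CUBIC)])
v=np.vstack([v,np.hstack([cv2.resize(w["image"][225:300,165:265],(400,300),interpolation=cv2.INTER_CUBIC)]*2)])
cv2.imwrite("pics/v6.png",v[:,:,::-1])
```

```text
shift [-0.0041  0.0009  0.0202] rotvec [0.0022 0.0044 0.0021] pos [ 0.513  -0.2316  0.2752] grasp pt [ 0.5124 -0.2321  0.1162]
```

View pics/v6.png

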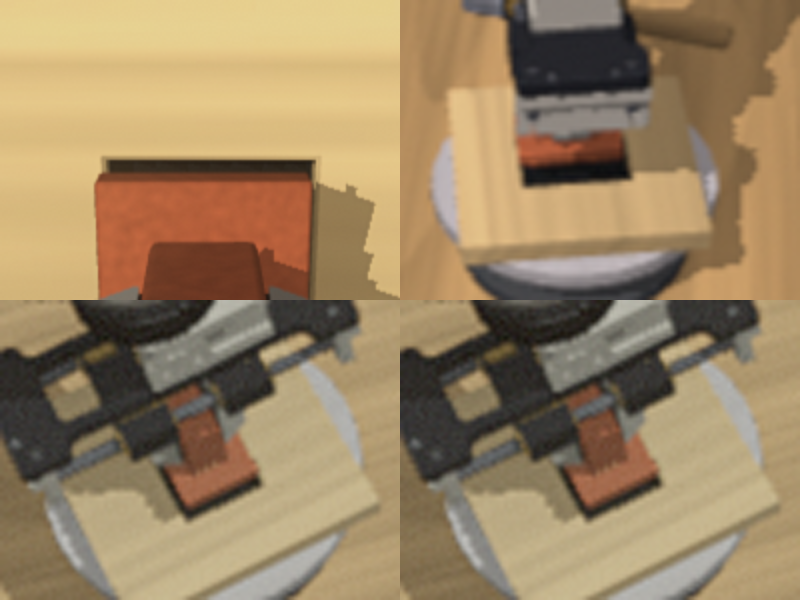

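The wrist crop (scale 2, offset (220,140)) shows the recess's far edge from (103,158) to (315,158) and the foot's front corners at (95,180) and (312,180). The foot is about 12 mm above the bat.

Run:
```python
from gt import *
c=cam("wrist");im=c["image"];o=robot.observe();Rt=R.from_euler("xyz",o["tool_rot"]).as_matrix();G=o["tool_pos"]+Rt[:,2]*.159
print(G,[ [tuple(int(v) for v in im[r,x]) for r in range(214,234)] for x in (290,)])
print([tuple(int(v) for v in im[222,x]) for x in list(range(266,276))+list(range(372,382))])
print([tuple(int(v) for v in im[245,x]) for x in list(range(264,274))+list(range(370,380))])
loc=lambda P:(P-G)@Rt
q=np.array([(103,158),(315,158)])/2+[220,140];print("pocket",loc(onz(c,q,.07)))
q=np.array([(95,180),(312,180)])/2+[220,140];print("foot top edge",loc(onz(c,q,G[2]-.026)))
q=np.array([(98,174),(311,174)])/2+[220,140];print("foot bottom edge",loc(onz(c,q,G[2]-.034)))
```

```text
[ 0.5121 -0.2327  0.1163] [[(223, 191, 131), (224, 193, 131), (228, 197, 134), (221, 189, 127), (167, 138, 92), (93, 77, 53), (50, 39, 28), (52, 41, 29), (57, 46, 35), (57, 47, 35), (55, 45, 32), (61, 47, 33), (90, 58, 39), (115, 65, 40), (118, 67, 42), (115, 65, 41), (130, 71, 45), (168, 90, 55), (178, 95, 59), (182, 97, 61)]]
[(226, 195, 135), (228, 197, 136), (228, 196, 135), (183, 153, 102), (169, 140, 94), (157, 131, 87), (108, 89, 59), (71, 59, 40), (53, 43, 29), (54, 42, 29), (43, 37, 28), (50, 42, 32), (108, 90, 62), (142, 118, 77), (197, 167, 111), (204, 174, 117), (207, 176, 119), (230, 199, 136), (229, 199, 136), (228, 198, 136)]
[(213, 182, 122), (216, 185, 125), (214, 184, 124), (185, 149, 98), (180, 98, 60), (187, 100, 63), (189, 102, 63), (187, 101, 62), (187, 101, 63), (186, 100, 62), (180, 94, 58), (181, 96, 58), (179, 95, 58), (180, 94, 57), (155, 80, 50), (121, 67, 42), (114, 95, 63), (129, 108, 71), (151, 125, 82), (150, 124, 81)]
pocket [[ 0.0312 -0.0233  0.0461]
 [ 0.0312  0.0249  0.0463]]
foot top edge [[ 0.0319 -0.0226  0.0258]
 [ 0.0319  0.0217  0.0259]]
foot bottom edge [[ 0.0309 -0.023   0.0338]
 [ 0.0309  0.0225  0.0339]]
```

Emit:
tcp_steps:
  moves: [-0.0025,0.0008,0,0,0,0,0,0,0.005,0,0,0,0,0,0.005,0,0,0,0,0,0.003,0,0,0,0,0,0,0,0,0,0,0,0,0,0,0]

```text
time: 8.83
tool_pos: [0.5098, -0.2334, 0.2603]
tool_rot: [3.141, 0.007, 0.176]
contact_force: [-0.5, -0.1, -2.1]
opening: 0.0219
grip_force: 25.0
```

Emit:
tcp_steps:
  moves: [0,0,0.002,0,0,0,0,0,0.002,0,0,0,0,0,0,0,0,0,0,0,0,0,0,0]

```text
time: 9.17
tool_pos: [0.5098, -0.2334, 0.2566]
tool_rot: [3.141, 0.006, 0.176]
contact_force: [-0.5, -0.2, -0.9]
opening: 0.022
grip_force: 25.0
```

Run:
```python
from gt import *
go([.509,-.2333,.062+.034],[0,0,1],.175)
```

```text
shift [-0.0008 -0.0003  0.0016] rotvec [0.0006 0.0062 0.0008] pos [ 0.5098 -0.2334  0.2566] grasp pt [ 0.5088 -0.2337  0.0976]
```

No contact, and the foot is already below the bat's surface. I'll creep down until it touches.

Emit:
tcp_steps:
  moves: [0,0,0.001,0,0,0,0,0,0.001,0,0,0,0,0,0,0,0,0,0,0,0,0,0,0]

```text
time: 9.5
tool_pos: [0.5098, -0.2334, 0.2547]
tool_rot: [3.141, 0.006, 0.176]
contact_force: [-0.7, 0.2, -1.8]
opening: 0.0219
grip_force: 25.0
```

Emit:
tcp_steps:
  moves: [0,0,0.001,0,0,0,0,0,0.0005,0,0,0,0,0,0,0,0,0,0,0,0,0,0,0]

```text
time: 9.83
tool_pos: [0.5098, -0.2335, 0.2532]
tool_rot: [3.141, 0.006, 0.176]
contact_force: [0.9, -0.6, -1.8]
opening: 0.0216
grip_force: 25.0
```

Emit:
tcp_steps:
  moves: [0,0,0.001,0,0,0,0,0,0,0,0,0,0,0,0,0,0,0]

```text
time: 10.08
tool_pos: [0.5098, -0.2334, 0.2522]
tool_rot: [3.141, 0.006, 0.176]
contact_force: [0.3, -0.1, -1.9]
opening: 0.022
grip_force: 25.0
```

Emit:
tcp_steps:
  moves: [0,0,0.001,0,0,0,0,0,0,0,0,0,0,0,0,0,0,0]

```text
time: 10.33
tool_pos: [0.5098, -0.2335, 0.2515]
tool_rot: [3.14, 0.006, 0.176]
contact_force: [-1.1, -0.0, 1.4]
opening: 0.0219
grip_force: 25.0
```

Emit:
tcp_steps:
  moves: [0,0,0.001,0,0,0,0,0,0,0,0,0,0,0,0,0,0,0]

```text
time: 10.58
tool_pos: [0.5098, -0.2335, 0.2515]
tool_rot: [3.14, 0.005, 0.176]
contact_force: [-4.3, 1.0, 9.2]
opening: 0.0217
grip_force: 25.0
```

Contact came at TCP z 0.2515. A grip 30 mm up the post is only consistent with the recess floor at 62 mm, so the stand is home. I'll release and rise.

Emit:
tcp_steps:
  moves: [0,0,0,0,0,0,0,0,0,0,0,0,0,0,0,0,0,0,0,0,0,0,0,0,0,0,0,0,0,0,0,0,0,0,0,0]
  aperture: 0.06

```text
time: 11.08
tool_pos: [0.5098, -0.2334, 0.25]
tool_rot: [3.141, 0.006, 0.176]
contact_force: [-1.0, -0.5, 0.1]
opening: 0.0569
grip_force: 0.0
```

Emit:
tcp_steps:
  moves: [0,0,-0.02,0,0,0,0,0,-0.04,0,0,0,0,0,-0.04,0,0,0,-0.035,0,-0.02,0,0,0,-0.035,0,0,0,0,0,0,0,0,0,0,0,0,0,0,0,0,0]

```text
time: 11.67
tool_pos: [0.4404, -0.2457, 0.3713]
tool_rot: [3.14, 0.005, 0.174]
contact_force: [-0.6, 0.5, 0.8]
opening: 0.0601
grip_force: 0.0
```

Run:
```python
from gt import *
o=robot.observe();print(o["tool_pos"],o["tool_rot"],o["opening"])
c=cam("wrist");np.save("w7.npy",c,allow_pickle=True);im=c["image"]
P=proj(c,[[.509,-.2333,.09]])[0];print(P)
x0,y0=int(P[0])-100,max(0,int(P[1])-85);print(x0,y0)
cv2.imwrite("pics/w7.png",cv2.resize(im[y0:y0+150,x0:x0+200,::-1],(800,600),interpolation=cv2.INTER_CUBIC))
```

```text
[ 0.4404 -0.2457  0.3713] [3.1402 0.0055 0.1739] 0.06013599886231886
[321.6419 122.0144]
221 37
```

View pics/w7.png

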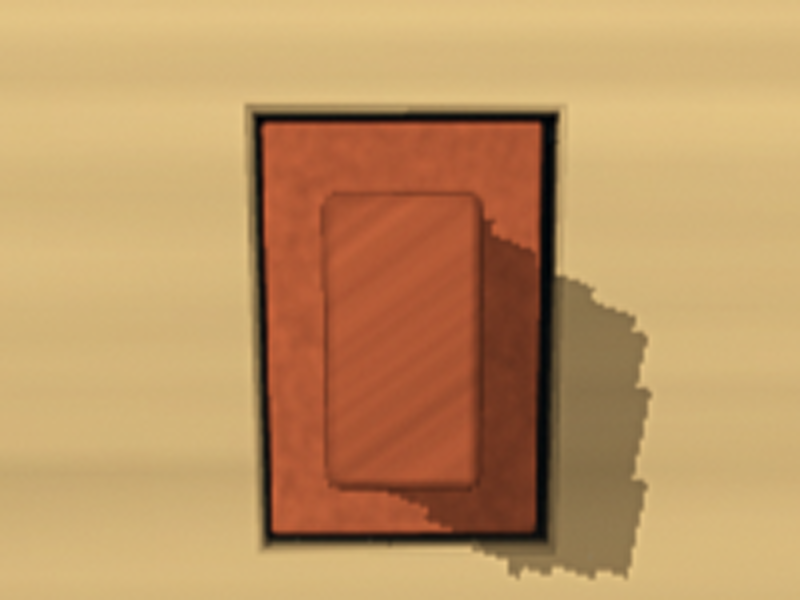

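The stand is seated flush with a dark gap all round. In the crop (scale 4, offset (221,37)) the post's top corners are (322,193), (479,193), (480,487) and (329,487). Next is the lid.

Run:
```python
from gt import *
c=np.load("w7.npy",allow_pickle=True).item()
q=np.array([(322,193),(479,193),(480,487),(329,487)])/4+[221,37]
P=onz(c,q,.110);print(P.mean(0),rect_pose(P))
q=np.array([(263,122),(541,122),(535,533),(272,533)])/4+[221,37]
P=onz(c,q,.070);print(P.mean(0),rect_pose(P))
```

```text
[ 0.5092 -0.2332  0.11  ] (0.509257080078125, -0.23330233764648436, 39.51444625854492, 21.411182403564453, 10.66383171081543)
[ 0.5091 -0.2333  0.07  ] (0.5091236267089844, -0.2334516296386719, 63.78800964355469, 43.84308624267578, 10.023945808410645)
```

Emit:
tcp_steps:
  moves: [0.0027,-0.038,-0.004,0,0,0,0.0027,-0.038,-0.004,0,0,0,0.0027,-0.038,-0.004,0,0,0,0.0027,-0.038,-0.004,0,0,0,0.0027,-0.038,-0.004,0,0,0,0.0027,-0.038,-0.004,0,0,0,0.0027,-0.038,-0.004,0,0,0]

```text
time: 12.3
tool_pos: [0.414, 0.0219, 0.3982]
tool_rot: [3.141, 0.006, 0.176]
contact_force: [0.9, 0.8, -0.9]
opening: 0.0604
grip_force: 0.0
```

Emit:
tcp_steps:
  moves: [0.0027,-0.038,0,0,0,0,0.0027,-0.038,0,0,0,0,0.0027,-0.038,0,0,0,0,0.0027,-0.038,0,0,0,0,0.0027,-0.038,0,0,0,0,0.0027,-0.038,0,0,0,0,0.0027,-0.038,0,0,0,0,0,0,0,0,0,0.12]
  aperture: 0.06

```text
time: 12.97
tool_pos: [0.385, 0.291, 0.3974]
tool_rot: [-3.14, 0.006, 0.062]
contact_force: [-1.0, -0.7, -0.3]
opening: 0.0599
grip_force: 0.0
```

Emit:
tcp_steps:
  moves: [0,0,0,0,0,0,0,0,0,0,0,0,0,0,0,0,0,0]

```text
time: 13.22
tool_pos: [0.3862, 0.2847, 0.3976]
tool_rot: [3.14, 0.007, 0.058]
contact_force: [0.2, -0.6, -0.4]
opening: 0.0604
grip_force: 0.0
```

Run:
```python
from gt import *
c=cam("wrist");np.save("w8.npy",c,allow_pickle=True);im=c["image"]
bs=blobs(terra(im),1000)
for b in bs: print(np.round(rect_pose(onz(c,b[:,0],.018)),3),cv2.contourArea(b))
cv2.imwrite("pics/w8.png",cv2.resize(im[40:340,120:520,::-1],(800,600),interpolation=cv2.INTER_CUBIC))
```

```text
[  0.415   0.29  108.149  73.135   3.374] 10820.5
[  0.462   0.044 188.22   78.574   3.383] 15432.5
```

View pics/w8.png

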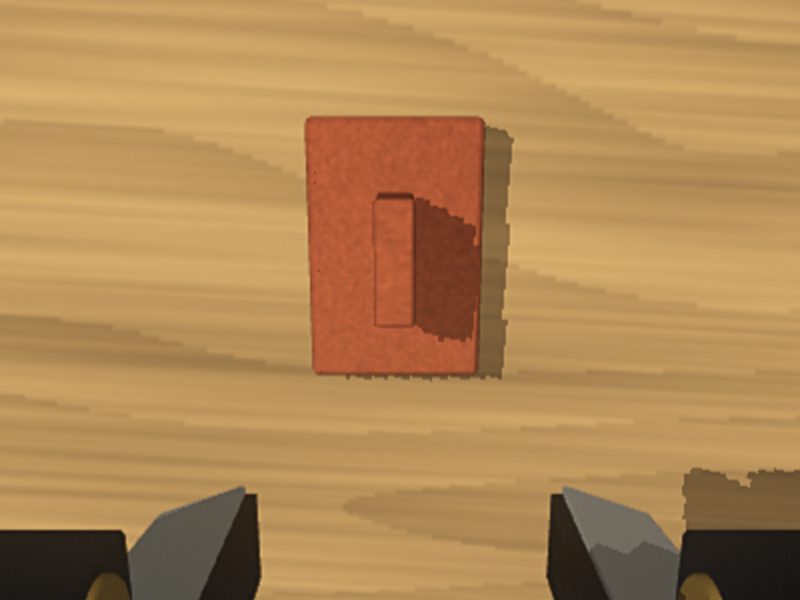

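The crop (scale 2, offset (120,40)) shows plate corners at (306,117), (483,117), (479,374) and (314,374), and handle-top corners at (375,200), (413,199), (413,326) and (376,326). I'll take a second wrist view for the heights, measured numerically.

Emit:
tcp_steps:
  moves: [0.005,-0.025,0,0,0,0,0.005,-0.025,0,0,0,0,0,0,0,0,0,0,0,0,0,0,0,0,0,0,0,0,0,0]

```text
time: 13.68
tool_pos: [0.3933, 0.3345, 0.3977]
tool_rot: [3.139, 0.006, 0.056]
contact_force: [-0.3, 0.2, -0.6]
opening: 0.0599
grip_force: 0.0
```

Run:
```python
from gt import *
a=np.load("w8.npy",allow_pickle=True).item();b=cam("wrist")
def q(c):
    bl=min(blobs(terra(c["image"]),3000),key=lambda k:np.hypot(*(onz(c,k[:,0],.018).mean(0)[:2]-[.415,.291])))
    Q=quad(bl);P=onz(c,Q,.018)[:,:2]-[.415,.291]
    return np.array([Q[np.argmin(np.linalg.norm(P-s,axis=1))] for s in([.055,.037],[.055,-.037],[-.055,-.037],[-.055,.037])])
A,B=q(a),q(b);X=np.array([tri(a,u,b,v)[0] for u,v in zip(A,B)]);print(X,X.mean(0))
H=np.array([(375,200),(413,199),(413,326),(376,326)])/2+[120,40]
for z in(.05,.053,.056):P=onz(a,H,z);print(P.mean(0),rect_pose(P))
# handle top edges in view b: match by edges near prediction
P=onz(a,H,.053);pb=proj(b,P);g=cv2.cvtColor(b["image"],cv2.COLOR_RGB2GRAY).astype(float)
for k,r in (("right",[1,2]),("left",[0,3])):
    m=pb[r].mean(0);row=g[int(m[1])-8:int(m[1])+8].mean(0);x0=int(m[0])-8;print(k,m,x0,np.round(np.diff(row[x0:x0+17])))
for k,r in (("a right",[1,2]),("a left",[0,3])):
    ga=cv2.cvtColor(a["image"],cv2.COLOR_RGB2GRAY).astype(float);m=H[r].mean(0);row=ga[int(m[1])-8:int(m[1])+8].mean(0);x0=int(m[0])-8;print(k,m,x0,np.round(np.diff(row[x0:x0+17])))
print(rect_pose(onz(a,A,.018)),rect_pose(onz(b,B,.018)))
go([.416,.291,.041],[0,0,1],.059)
```

```text
[[0.4668 0.3292 0.0158]
 [0.4718 0.2577 0.0083]
 [0.3651 0.2519 0.0178]
 [0.3576 0.3228 0.008 ]] [0.4154 0.2904 0.0125]
[0.4151 0.29   0.05  ] (0.41515451049804686, 0.2900224304199219, 49.36188888549805, 14.712207794189453, 3.6020917892456055)
[0.4156 0.29   0.053 ] (0.41561419677734374, 0.2900204162597656, 48.909053802490234, 14.577269554138184, 3.6021008491516113)
[0.416  0.2899 0.056 ] (0.4161063232421875, 0.2899292907714844, 48.45594787597656, 14.442431449890137, 3.3869359493255615)
right [389.6455 183.9933] 381 [  1.   1.   1.  -1.  -1.  -0.  -5. -23. -22.   9.   2.  -1.  -0.  -1.
   0.   0.]
left [371.0623 184.2865] 363 [ -1. -23. -30.   0.   1.   0.  24.  20.   5.   1.   1.   0.   0.   0.
  -1.  -2.]
a right [326.5  171.25] 318 [  1.   1.   1.  -2.  -0.  -1. -10. -21. -23.  13.   1.   0.  -0.  -1.
  -0.   0.]
a left [307.75 171.5 ] 299 [  1.  -1.   1.  -0.  -1.   2.  -1. -18.  12.   7.  -0.   0.   0.  -0.
  -0.  -1.]
(0.41579638671875, 0.290502685546875, 107.21533203125, 70.65009307861328, 3.5420711040496826) (0.416510498046875, 0.2912532043457031, 106.40113067626953, 71.53836822509766, 3.9840011596679688)
shift [0.0216 0.0442 0.1978] rotvec [ 0.0021  0.0063 -0.0038] pos [0.3932 0.3344 0.3978] grasp pt [0.3923 0.334  0.2388]
```

Emit:
tcp_steps:
  moves: [0.0106,0.0226,0,0,0,0,0.0105,0.0226,0,0.002,0.0063,-0.005,0,0,0.03,0,0,0,0,0,0.03,0,0,0,0,0,0.03,0,0,0,0,0,0.03,0,0,0]

```text
time: 14.23
tool_pos: [0.4167, 0.2902, 0.2772]
tool_rot: [-3.141, -0.001, 0.059]
contact_force: [0.3, -0.4, 0.1]
opening: 0.06
grip_force: 0.0
```

Emit:
tcp_steps:
  moves: [0,0,0.02,0,0,0,0,0,0,0,0,0,0,0,0,0,0,0]

```text
time: 14.48
tool_pos: [0.4167, 0.2908, 0.2577]
tool_rot: [3.141, 0.001, 0.06]
contact_force: [0.1, -0.2, 0.8]
opening: 0.0601
grip_force: 0.0
```

Run:
```python
from gt import *
go([.4155,.290,.042],[0,0,1],.061)
```

```text
shift [-0.0012  0.0007  0.0567] rotvec [ 0.0004  0.0014 -0.001 ] pos [0.4167 0.2908 0.2577] grasp pt [0.4165 0.2907 0.0987]
```

Emit:
tcp_steps:
  moves: [-0.001,0.0007,0.02,0,0,0,0,0,0.02,0,0,0,0,0,0.0165,0,0,0,0,0,0,0,0,0,0,0,0,0,0,0]

```text
time: 14.9
tool_pos: [0.4163, 0.2908, 0.2026]
tool_rot: [-3.141, -0.002, 0.061]
contact_force: [0.8, 0.6, 0.9]
opening: 0.0605
grip_force: 0.0
```

Emit:
tcp_steps:
  moves: [0,0,0,0,0,0,0,0,0,0,0,0,0,0,0,0,0,0,0,0,0,0,0,0,0,0,0,0,0,0,0,0,0,0,0,0,0,0,0,0,0,0,0,0,0,0,0,0]
  aperture: 0.005
  grip_n: 40

```text
time: 15.57
tool_pos: [0.4158, 0.2908, 0.2013]
tool_rot: [-3.141, -0.0, 0.061]
contact_force: [0.3, -0.9, 1.3]
opening: 0.0155
grip_force: 40.0
```

Emit:
tcp_steps:
  moves: [0,0,0,0,0,0,0,0,0,0,0,0,0,0,0,0,0,0,0,0,0,0,0,0]

```text
time: 15.9
tool_pos: [0.4158, 0.2908, 0.2013]
tool_rot: [-3.141, -0.0, 0.061]
contact_force: [-1.2, -1.5, 2.6]
opening: 0.016
grip_force: 40.0
```

Emit:
tcp_steps:
  moves: [0,0,-0.01,0,0,0,0,0,-0.025,0,0,0,0,0,-0.03,0,0,0,0,0,-0.03,0,0,0,0,0,-0.03,0,0,0,0,0,-0.03,0,0,0,0,0,-0.03,0,0,-0.117,0,0,0,0,0,0]

```text
time: 16.57
tool_pos: [0.4163, 0.2913, 0.3926]
tool_rot: [-3.138, -0.011, 0.184]
contact_force: [1.2, 0.7, -2.5]
opening: 0.0156
grip_force: 40.0
```

Emit:
tcp_steps:
  moves: [0,0.02,0,0,0,0,0,0.03,0,0,0,0,0,0.035,0,0,0,0,0,0.035,0,0,0,0,0,0.035,0,0,0,0,0,0.035,0,0,0,0,0,0.035,0,0,0,0,0,0.035,0,0,0,0]

```text
time: 17.23
tool_pos: [0.4613, 0.0333, 0.3859]
tool_rot: [-3.141, 0.0, 0.177]
contact_force: [0.9, 0.1, -2.7]
opening: 0.0158
grip_force: 40.0
```

Emit:
tcp_steps:
  moves: [0,0.035,0,0,0,0,0,0.035,0,0,0,0,0,0.035,0,0,0,0,0,0.035,0,0,0,0,0,0.035,0,0,0,0,0,0.035,0,0,0,0,0,0.03,0,0,0,0,0,0.02,0,0,0,0]

```text
time: 17.9
tool_pos: [0.5076, -0.2238, 0.3854]
tool_rot: [-3.141, 0.0, 0.175]
contact_force: [-0.4, -0.2, -2.3]
opening: 0.0156
grip_force: 40.0
```

Emit:
tcp_steps:
  moves: [0,0,0,0,0,0,0,0,0,0,0,0,0,0,0,0,0,0]

```text
time: 18.15
tool_pos: [0.5074, -0.2204, 0.3855]
tool_rot: [-3.14, 0.001, 0.177]
contact_force: [0.6, -0.3, -2.2]
opening: 0.0157
grip_force: 40.0
```

Run:
```python
from gt import *
go([.5092,-.2333,.3213-.159],[0,0,1],.178)
c=cam("wrist");np.save("w9.npy",c,allow_pickle=True);m=terra(c["image"])
for b in blobs(m,500): print(cv2.contourArea(b),cv2.boundingRect(b),quad(b).tolist())
```

```text
shift [-0.0005  0.0131  0.0642] rotvec [-0.002   0.0006 -0.0006] pos [ 0.5074 -0.2204  0.3855] grasp pt [ 0.5073 -0.2201  0.2265]
1274.5 (290, 382, 64, 26) [[353.0, 407.0], [290.0, 407.0], [299.0, 382.0], [345.0, 382.0]]
23736.0 (229, 172, 185, 171) [[412.0, 176.0], [406.0, 304.0], [237.0, 304.0], [233.0, 174.0]]
20077.5 (0, 0, 84, 321) [[45.0, 0.0], [83.0, 308.0], [0.0, 320.0], [0.0, 0.0]]
```

Run:
```python
from gt import *
c=np.load("w9.npy",allow_pickle=True).item();o=robot.observe();Rt=R.from_euler("xyz",o["tool_rot"]).as_matrix();G=o["tool_pos"]+Rt[:,2]*.159
m=terra(c["image"]);cols=[np.where(m[120:300,x]>0)[0][0]+120 for x in(245,265,380,400)];print(cols)
for dz in(.0243,.0343):print((onz(c,[[245,cols[0]-.5],[400,cols[3]-.5]],G[2]-dz)-G)@Rt)
for r in(220,250):
    x=np.where(m[r,200:440]>0)[0]+200;print(((onz(c,[[x[0]-.5,r],[x[-1]+.5,r]],G[2]-.0243)-G)@Rt)[:,1])
```

```text
[np.int64(172), np.int64(172), np.int64(172), np.int64(172)]
[[ 0.0556 -0.03    0.0243]
 [ 0.0557  0.03    0.0242]]
[[ 0.0542 -0.0318  0.0343]
 [ 0.0542  0.0319  0.0342]]
[-0.0364  0.0357]
[-0.0364  0.0357]
```

Emit:
tcp_steps:
  moves: [0,0.0131,0.02,0,0,0,0,0,0.02,0,0,0,0,0,0.012,0,0,0,0,0,0,0,0,0,0,0,0,0,0,0,0,0,0,0,0,0]

```text
time: 18.7
tool_pos: [0.5104, -0.2333, 0.3352]
tool_rot: [3.141, -0.002, 0.179]
contact_force: [-0.2, 0.4, -2.4]
opening: 0.0159
grip_force: 40.0
```

Run:
```python
from gt import *
go([.5092,-.2333,.3213-.159],[0,0,1],.178)
```

```text
shift [-0.0012 -0.0002  0.0139] rotvec [ 0.0006 -0.0017  0.0009] pos [ 0.5104 -0.2333  0.3352] grasp pt [ 0.5107 -0.2333  0.1762]
```

Emit:
tcp_steps:
  moves: [-0.001,0,0.005,0,0,0,0,0,0.005,0,0,0,0,0,0.003,0,0,0,0,0,0,0,0,0,0,0,0,0,0,0,0,0,0,0,0,0,0,0,0,0,0,0,0,0,0,0,0,0]

```text
time: 19.37
tool_pos: [0.5091, -0.2341, 0.3212]
tool_rot: [-3.141, -0.001, 0.178]
contact_force: [0.8, 1.2, -2.5]
opening: 0.0156
grip_force: 40.0
```

Run:
```python
from gt import *
go([.5092,-.2333,.3213-.159],[0,0,1],.178)
# side-view check: terracotta runs down the column through stand centre (lid, gap, post)
s=cam("side");m=terra(s["image"])
for z in(.07,.11,.12,.138):print(z,proj(s,[[.509,-.2333,z]])[0])
for u in(326,330,334):print(u,"".join("#" if v else "." for v in m[140:195,u]))
w=cam("wrist");print([cv2.boundingRect(b) for b in blobs(terra(w["image"]),1000)])
```

```text
shift [ 0.0003 -0.0008 -0.0001] rotvec [-0.0002 -0.0007 -0.0003] pos [ 0.5091 -0.2341  0.3212] grasp pt [ 0.5092 -0.2341  0.1622]
0.07 [327.0093 179.4646]
0.11 [327.0006 166.7649]
0.12 [326.9983 163.4818]
0.138 [326.9942 157.458 ]
326 ...................###########################.........
330 ...................###########################.........
334 ..................###########################..........
[(290, 382, 64, 26), (229, 172, 185, 171)]
```

```bash
python3 -c "
from cell import robot
print(robot.observe()['qvel']);print(robot.hand_in())"
```

```text
[ 6.83811754e-04  9.02003142e-05  7.18142558e-04 -9.08841180e-05
 -1.51727684e-03  1.90141240e-03]
the job is handed in; nothing more can be done
None
```

I handed the job in at about 19.5 s of the 69 s allowed: the stand is seated in the recess and released, and the lid is held level, centred and aligned about 10 mm above it. No verdict came back. The gap comes from the arm's measured heights, because the lid hid it from the side camera.

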